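Hold an untrimmed tube against the sprung end stop

TASK

Lay the untrimmed tube (the only one lying on the bench with a ragged crimped end) in the blue cradle of the trim fixture, ragged end facing away from the sprung stop, and push it lengthwise so its plain end presses the stop in until the pointer stands in the green field, never in the red. Keep hold of the tube and keep up that steady push while I clamp and trim it: finish holding it there, do not let go. Leave the trimmed tubes, the loose cap and the deburring tool where they lie.

Things in the scene. Friction and masses are not known exactly. Their poses are not given: they have to be found in the camera images.
- fixture: Trim fixture fixed to the bench: aluminium base 255 x 90 x 10 mm with two blue V saddles, each 16 mm long, centred 52 mm either side of the origin along x (88 mm clear between them for fingers), 32 mm to each side, about 52 mm high; grey stop housing, 74 mm high, at x = 113 to 163 mm. Origin on the bench midway between the saddles; +x along the tube's seat toward the stop, z up.
- cradle (a point): Point midway between the two V saddles on the axis of a 30 mm tube lying in them, 52 mm above the bench; axes as the fixture's.
- plunger (a joint): Travel of the sprung stop in m: 0 when free, grows as pushed toward the fixture's +x, ends at 0.034. Plain spring without preload, 0.5 N per mm. A black pointer moves with it over a scale on the grey housing: white, green from 0.010 to 0.022 (5 to 11 N), white, red from 0.030.
- pad (a point): Middle of the face of the stop's round black pad (30 mm across, 8 mm thick), which the tube end presses; it lies on the tube's seat axis, 69 mm from the fixture's origin toward +x when unpressed, and moves with the plunger.
- tube: The untrimmed tube: white, rigid, 30 mm in diameter, 167 mm long, 30 g (varies), lying loose on the bench; one end is plain and open, the other has a ragged crimped yellowish end. Origin on its underside (15 mm off its axis) at mid length; +x points along the tube to the plain end. Grasp it across the middle.
- tube_mid (a point): Middle of the untrimmed tube, on its axis; axes as the tube's.
- plain_end (a point): Centre of the untrimmed tube's plain end face, 83.5 mm from its middle along +x.
- ragged_end (a point): Centre of the untrimmed tube's ragged crimped end, 83.5 mm from its middle along -x.
- trimmed_a: A trimmed white tube, 150 mm long, 30 mm in diameter, both ends plain, loose, not to be disturbed. Origin on its underside at mid length, x along the tube.
- trimmed_b: A second trimmed white tube, 150 mm long, 30 mm in diameter, both ends plain, loose, not to be disturbed. Origin on its underside at mid length, x along the tube.
- loose_cap: A loose white tube cap, 34 mm across, 11 mm high, near the bench's front edge, not to be disturbed. Origin under its centre.
- deburr: A deburring tool with a yellow handle, 137 mm long, 17 mm thick, loose, not to be disturbed. Origin under its middle, x along it.

How it is judged (in metres and radians):
At the end, for the whole second after the job is handed in: Through the last second the robot still holds the untrimmed tube lying in both V saddles (both ends within 5 to 6 mm of the seat axis), its plain end on the stop's pad (within 6 mm), the stop pushed in 10 to 22 mm (pointer in the green, 5 to 11 N), tube at rest and fingers pressing it (value of joint plunger between 0.01 and 0.022 m and distance between plain_end and pad below 0.006 m and y of plain_end in the frame of cradle between -0.005 and 0.005 m and z of plain_end in the frame of cradle between -0.005 and 0.005 m and y of ragged_end in the frame of cradle between -0.006 and 0.006 m and z of ragged_end in the frame of cradle between -0.006 and 0.006 m and contact force between tube and fixture above 4 N and contact force between the fingers and tube above 2 N and linear speed of tube below 0.01 m/s); the arm keeps its last pose, push and grip.
It fails at once if the first trimmed tube is knocked more than 20 mm from where it lay (distance of trimmed_a from where it was at the start of the episode above 0.02 m).
It fails at once if the second trimmed tube is knocked more than 20 mm from where it lay (distance of trimmed_b from where it was at the start of the episode above 0.02 m).
It fails at once if the loose cap is knocked more than 20 mm from where it lay (distance of loose_cap from where it was at the start of the episode above 0.02 m).
It fails at once if the deburring tool is knocked more than 20 mm from where it lay (distance of deburr from where it was at the start of the episode above 0.02 m).
It fails at once if the stop is driven in far enough for the pointer to enter the red field (30 mm) (value of joint plunger above 0.03 m).
It also fails if it takes over 40 s, if anything falls off the work surface, if the arm or the gripper's body presses on something with over 40 N, if the wrist force passes 120 N, or if a joint passes its speed limit or range.

ROBOT

A 6-joint arm with a two-finger parallel gripper is mounted at the origin on a cart in front of the work surface, level with it; the furniture and walls round the work are solid. World frame = base frame: x ahead of the robot, y to its left, z up, the work surface at z = 0. Lengths are in m, angles in degrees, forces in N, time in s.
With the tool pointing down it reaches from about 0.35 to 0.85 m from the base axis. Payload 8.1 kg.
Tool frame: the origin (TCP) lies on the mounting face of the last link; the fingertips stand 173 mm ahead of it and the grasp point (between the pads) lies manip.grasp_offset ahead of it (manip.grasp_offset is the distance from the TCP to the grasp point, in m); z points along the fingers, y is the line along which they close (so a half turn about z gives the same grasp; the last joint's range is limited). The gripper opens to 85 mm and grips with 20 to 120 N. Pads are 22 mm wide; open, the fingers measure 114 mm over their backs; the gripper's body (76 mm by 85 mm) begins 54 mm behind the grasp point. The pads swing forward as they close: fully open they stand 13 mm farther back than shut.
Start: joints at [58.419, 7.471, 85.268, -0, 87.261, -4.893], TCP at [0.269, 0.536, 0.405] pointing down, gripper open.
Joint ranges: [-169.43, 169.43], [-51.17, 129.36], [1.28, 143.12], [-76.62, 256.62], [0, 156.53], [-152.29, 152.29]. Speed limits (degrees/s): [136.94, 136.94, 159.86, 180, 180, 180].

INTERFACE

Orientations are given as [roll, pitch, yaw] about the fixed x, y, z axes, in that order (R = Rz(yaw) Ry(pitch) Rx(roll)).
In Python, from bench import manip, vision, readout gives the robot as it stands (manip), with the cameras (vision) and the readings (readout).
- The arm moves only by the tool nudge_tcp, called after ">>>" as name(argument=value, ...) on one line, values as JSON. Schema: {"type":"object","properties":{"steps":{"type":"object","properties":{"jaw":{"type":"array","items":{"type":"number"},"minItems":1,"maxItems":20},"tx":{"type":"array","items":{"type":"number"},"minItems":1,"maxItems":20},"ty":{"type":"array","items":{"type":"number"},"minItems":1,"maxItems":20},"tz":{"type":"array","items":{"type":"number"},"minItems":1,"maxItems":20},"yaw":{"type":"array","items":{"type":"number"},"minItems":1,"maxItems":20}},"additionalProperties":false,"required":["jaw","tx","ty","tz","yaw"]},"squeeze":{"type":"number"},"only":{"type":"string"},"quiet":{"type":"boolean"},"lines":{"type":"string"}},"required":["steps"],"additionalProperties":false}. steps is an object with one list for each field, all of the same length, 1 to 20, a row being the entries at one place: jaw (the finger opening in m), tx, ty, tz (the shift in fractions of the full range, 1 being 800 mm), yaw (a turn about the tool's z in parts of the range, where 1.0 means 60 degrees); each row shifts and turns the commanded pose from where the row before left it, along the tool's axes as they then stand; what a row does not reach is not made up. A row lasts 1/12 s, in which the tool goes at most 0.0417 m and 7.16 degrees, less where a joint would pass 70% of its speed; a pose out of reach is approached as far as the arm can. The fingers move at their own pace and stop on an object; squeeze is the grip in N (left out, the last holds). Time passes only in rows, so rows that do not move let the fingers close. The tool returns the time, the measured TCP pose, the force, the opening and the grip force at its end. only (a regular expression) keeps the lines of the reply that match it, lines (a string "A,B") keeps lines A to B, and quiet returns only ok. Input that does not fit is refused with a message, and nothing moves.
- readout.get_state(): the state, without advancing time (a new reading comes with each control period).
- vision.get_image(name): name is "side" or "top"; returns the picture (480x640x3 uint8, red, green, blue); there is no depth.
- vision.calibration(name): a dict with "fx", "fy", "cx", "cy" (pixels), "rvec" (rotation vector, rad) and "tvec" (3), from world to camera coordinates, as OpenCV has them. Camera axes: x right, y down, z forward; pixel columns grow to the right and rows downward; lengths in m; the calibration is good to about 2 mm. A picture is of the moment at which its call begins. calibration takes no time and is no camera call.
- manip.hand_in(): hands the job in; it is judged then, once.
The state is a dict: "clock": time; "q": joint angles; "joint_velocities": joint speeds; "tau": joint torques, N m; "position": TCP position; "eef_rot": TCP orientation; "force": force on the tool from outside, world axes, zero at the start; "ft_torque": the same for the moment, N m; "gripper_width": finger opening in m; "finger_force": force on a finger pad.
Only numpy, scipy, OpenCV 4.12 (cv2) and the standard library are available. Lean on these libraries where they do the work, as an engineer would, in place of code of your own. Each camera call takes 0.05 s, during which the arm holds its last target. There are 200 camera calls.

## Working session

There is one attempt and no reset: what is moved stays moved. The work goes in short steps, Python scripts to look and compute and a tool call to move; the robot and the scene stay as the last step left them, time stands still between calls to the robot, and variables do not carry over. Pictures are saved under pics/ and viewed, at most 10 in all, crops included, and the job is handed in when it is done.

```bash
ls; mkdir -p pics; python3 - <<'E'
from bench import manip, vision, readout
import cv2
print(manip.grasp_offset, readout.get_state())
for n in("top","side"):
    im=vision.get_image(n); cv2.imwrite(f"pics/{n}0.png",im[:,:,::-1]); print(vision.calibration(n))
E
```

```text
bench.py
pics
0.1547 {'clock': 0.0, 'q': array([ 5.84196193e+01,  7.51592672e+00,  8.53300341e+01, -1.66019785e-03,
        8.72606781e+01, -4.89257167e+00]), 'joint_velocities': array([ 0.02183542,  0.01533184, -0.02052189, -0.06869412, -0.00057867,
       -0.0049158 ]), 'tau': array([-1.35203089e-03, -5.69409227e+01, -5.00545013e+01, -2.78984669e-05,
        1.49371993e-02,  6.46960373e-06]), 'position': array([0.26933718, 0.53589383, 0.40362836]), 'eef_rot': array([-1.79893608e+02, -7.44288235e-03,  1.53312265e+02]), 'force': array([ 0.8342494 , -0.3934971 , -0.19303853]), 'ft_torque': array([0.01593173, 0.01119294, 0.0269076 ]), 'finger_force': 0.0, 'gripper_width': 0.08553831640848722}
{'fx': 596.120180208102, 'fy': 596.120180208102, 'cx': 311.68507585937664, 'cy': 245.8045002085217, 'rvec': array([ 2.1829703 , -2.18884123,  0.08554406]), 'tvec': array([-0.10987817,  0.58230862,  1.55455353])}
{'fx': 614.6156245455032, 'fy': 614.6156245455032, 'cx': 311.66507881465293, 'cy': 239.09762366287114, 'rvec': array([ 0.59312506, -2.36917198,  1.50126178]), 'tvec': array([0.4283667 , 0.20344509, 1.04632705])}
```

View pics/top0.png

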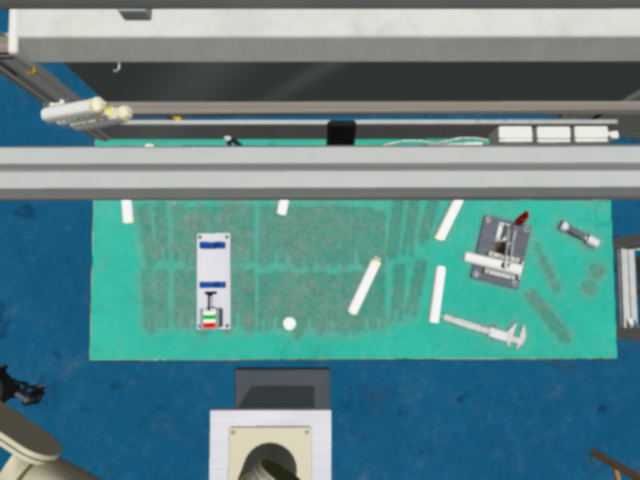

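View pics/side0.png

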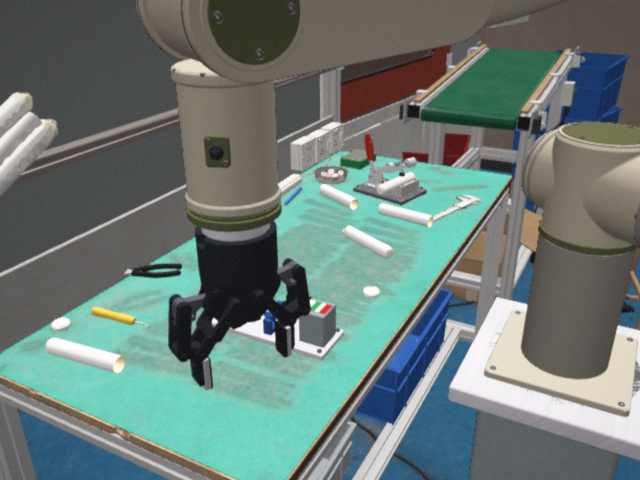

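The top view shows the fixture at (213,281) with its stop toward the robot (green/red scale at about (209,318)). The likely untrimmed tube is at (365,286), with a yellowish end near (378,260). The other tubes are at (437,293), (450,220), (283,207) and (127,210). The side view shows the same tube at (367,241), with the gripper in front of the fixture. I'll zoom in to confirm.

```bash
python3 - <<'E'
import cv2,numpy as np
t=cv2.imread("pics/top0.png");s=cv2.imread("pics/side0.png")
r=lambda im,x,y,w,h:cv2.resize(im[y:y+h,x:x+w],(400,300),interpolation=cv2.INTER_CUBIC)
cv2.imwrite("pics/z1.png",np.vstack([np.hstack([r(t,340,245,80,60+0),r(t,180,230,140,105)]),np.hstack([r(s,330,210,80,60),r(s,240,280,120,90)])]))
E
```

```text
(no output)
```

View pics/z1.png

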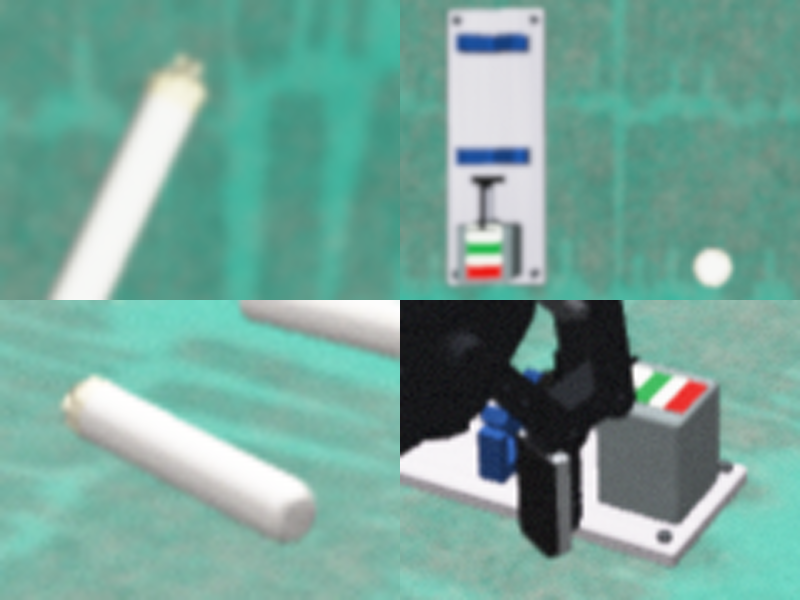

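The ragged end is confirmed at top (378,260) and side (346,230). The plain end is toward the robot at top (354,313) and side (390,250). The fixture's stop points toward the robot. Now I'll measure.

```bash
cat > h.py <<'E'
import cv2,numpy as np
from bench import manip, vision, readout
C={}
for n in("top","side"):
    c=vision.calibration(n); K=np.array([[c["fx"],0,c["cx"]],[0,c["fy"],c["cy"]],[0,0,1]])
    C[n]=(K,cv2.Rodrigues(c["rvec"])[0],c["tvec"])
def ray(n,p):
    K,R,t=C[n]; return -R.T@t, R.T@np.linalg.solve(K,[p[0],p[1],1])
def atz(n,p,z):
    o,d=ray(n,p); return o+d*(z-o[2])/d[2]
def tri(a,b):
    P=[C[n][0]@np.c_[C[n][1],C[n][2]] for n in("top","side")]
    X=cv2.triangulatePoints(P[0],P[1],np.float64(a).reshape(2,1),np.float64(b).reshape(2,1))[:,0]; return X[:3]/X[3]
def proj(n,X):
    K,R,t=C[n]; p=K@(R@X+t); return p[:2]/p[2]
def blobs(m,off,amin=20):
    k,l,s,c=cv2.connectedComponentsWithStats(m.astype(np.uint8)); out=[]
    for i in range(1,k):
        if s[i,4]>=amin:
            ys,xs=np.nonzero(l==i); out.append((s[i,4],c[i]+off,cv2.boxPoints(cv2.minAreaRect(np.float32(np.c_[xs,ys])+np.float32(off)))))
    return out
def crop(im,x,y,w,h): return im[y:y+h,x:x+w].astype(int)
E
python3 - <<'E'
from h import *
t=cv2.imread("pics/top0.png");s=cv2.imread("pics/side0.png")
np.set_printoptions(precision=4,suppress=True)
red=lambda c:c[...,2]
for n,im,b in(("top",t,(335,245,70,80)),("side",s,(335,218,65,45))):
    c=crop(im,*b); m=red(c)>130
    for a,ce,bx in blobs(m,b[:2]): print(n,a,ce,bx.tolist(),atz(n,ce,.015)); 
    globals()[n+"c"]=max(blobs(m,b[:2]),key=lambda q:q[0])
print("tri",tri(topc[1],sidec[1]))
bx=topc[2]; e=[np.linalg.norm(bx[i]-bx[(i+1)%4]) for i in range(4)]
i=int(np.argmin(e)); E1=(bx[i]+bx[(i+1)%4])/2;E2=(bx[(i+2)%4]+bx[(i+3)%4])/2
A,B=atz("top",E1,.018),atz("top",E2,.018); print("ends",A,B,np.linalg.norm(A-B),np.degrees(np.arctan2(*(A-B)[1::-1])))
b=(185,225,60,112);c=crop(t,*b)
print("plate",[(a,ce,[atz("top",p,.01)[:2] for p in bx]) for a,ce,bx in blobs(c[...,2]>150,b[:2],500)])
print("blue",[(a,ce,atz("top",ce,.045),[atz("top",p,.045)[:2] for p in bx]) for a,ce,bx in blobs((c[...,0]>c[...,1]+25)&(c[...,2]<110),b[:2])])
E
```

```text
top 728 [364.136  285.4258] [[344.9852294921875, 311.117919921875], [372.44232177734375, 253.81610107421875], [383.37066650390625, 259.0526123046875], [355.91357421875, 316.35443115234375]] [ 0.4771 -0.2498  0.015 ]
side 1142 [365.5736 245.0499] [[329.87982177734375, 253.2863311767578], [338.7596435546875, 221.57269287109375], [405.1171875, 240.15281677246094], [396.23736572265625, 271.866455078125]] [ 0.4683 -0.2263  0.015 ]
side 68 [351.6324 258.8529] [[346.0, 262.0], [346.0, 255.0], [359.0, 255.0], [359.0, 262.0]] [ 0.467  -0.1476  0.015 ]
tri [ 0.478  -0.2507  0.0024]
ends [ 0.5536 -0.2868  0.018 ] [ 0.4029 -0.2129  0.018 ] 0.16781674993201334 -26.122862843343842
plate [(np.int32(2726), array([213.4189, 279.7561]), [array([0.6179, 0.1968]), array([0.6177, 0.1062]), array([0.3636, 0.1044]), array([0.3639, 0.1939])])]
blue [(np.int32(138), array([211.971 , 244.6449]), array([0.584 , 0.1483, 0.045 ]), [array([0.591 , 0.1795]), array([0.5908, 0.117 ]), array([0.5777, 0.1169]), array([0.5779, 0.1793])]), (np.int32(123), array([212.    , 284.0325]), array([0.4816, 0.1472, 0.045 ]), [array([0.487 , 0.1784]), array([0.4868, 0.1162]), array([0.4765, 0.1161]), array([0.4766, 0.1782])])]
```

The rows are not in the units I measure in: shifts go in shares of 800 mm and turns go in shares of 60 degrees. I convert before sending: -0.03 m / 0.8 = -0.0375, -0.0265 m / 0.8 = -0.0331.

```bash
python3 - <<'E'
from h import *
np.set_printoptions(precision=4,suppress=True)
s=cv2.imread("pics/side0.png"); b=(335,218,65,45);c=crop(s,*b)
hsv=cv2.cvtColor(c.astype(np.uint8),cv2.COLOR_BGR2HSV)
m=(hsv[...,1]<70)&(hsv[...,2]>110)
bl=blobs(m,b[:2]); print([(a,ce,bx.tolist()) for a,ce,bx in bl])
ce=bl[0][1]
print("tri",tri((364.136,285.43),ce), "pred", proj("side",np.array([.4783,-.2499,.015])))
for e in([.5536,-.2868,.015],[.4029,-.2129,.015]): print(proj("side",np.array(e)))
E
```

```text
[(np.int32(1083), array([367.8541, 246.0028]), [[338.0, 225.0], [399.0, 225.0], [399.0, 262.0], [338.0, 262.0]])]
tri [ 0.4754 -0.252  -0.0001] pred [365.7648 240.337 ]
[343.7764 228.6767]
[389.7518 253.0706]
```

>>> nudge_tcp(steps={"jaw":[0.085, 0.085, 0.085, 0.085, 0.085, 0.085, 0.085, 0.085, 0.085, 0.085, 0.085, 0.085, 0.085, 0.085, 0.085, 0.085, 0.085, 0.085, 0.085, 0.085], "tx":[-0.0331, -0.0331, -0.0331, -0.0331, -0.0331, -0.0331, -0.0331, -0.0331, -0.0331, -0.0331, -0.0331, -0.0331, -0.0331, -0.0331, -0.0331, -0.0331, -0.0331, -0.0331, -0.0331, -0.0331], "ty":[-0.0375, -0.0375, -0.0375, -0.0375, -0.0375, -0.0375, -0.0375, -0.0375, -0.0375, -0.0375, -0.0375, -0.0375, -0.0375, -0.0375, -0.0375, -0.0375, -0.0375, -0.0375, -0.0375, -0.0375], "tz":[0, 0, 0, 0, 0, 0, 0, 0, 0, 0, 0, 0, 0, 0, 0, 0, 0, 0, 0, 0], "yaw":[0, 0, 0, 0, 0, 0, 0, 0, 0, 0, 0, 0, 0, 0, 0, 0, 0, 0, 0, 0]}, squeeze=40)

```text
clock: 1.77
position: [0.4734, -0.2401, 0.4042]
eef_rot: [180.0, -0.0, 153.3]
force: [0.8, 0.1, -0.2]
gripper_width: 0.0852
finger_force: 0.0
```

```bash
python3 - <<'E'
from h import *
np.set_printoptions(precision=4,suppress=True)
print("tube tri mid/ragged/plain",tri((364.5,285.6),(366.8,241)),tri((377.9,256.4),(345,230.6)),tri((350.4,313.7),(388.6,251.4)))
s=vision.get_image("side")[:,:,::-1].copy(); cv2.imwrite("pics/side1.png",s)
# overlay predicted fixture points
O=np.array([.533,.1478,0]);a=np.radians(180.55);X=np.array([np.cos(a),np.sin(a),0]);Y=np.array([-X[1],X[0],0]);Z=np.array([0,0,1.])
f=4;b=(220,240,150,140-28)
im=cv2.resize(s[b[1]:b[1]+b[3],b[0]:b[0]+b[2]],None,fx=f,fy=f,interpolation=cv2.INTER_CUBIC)
def dot(x,y,z,col):
    p=(proj("side",O+x*X+y*Y+z*Z)-b[:2]+.5)*f; cv2.circle(im,tuple(int(v) for v in p),3,col,-1)
for x in(-.06,-.044,.044,.06):
    for y in(-.032,.032): dot(x,y,.052,(0,0,255))
for x in(.113,.163):
    for y in (-.03,.03): dot(x,y,.074,(0,255,255))
dot(.069,0,.052,(255,0,255)); dot(.052,0,.037,(0,255,0)); dot(-.052,0,.037,(0,255,0))
cv2.imwrite("pics/z2.png",im)
E
```

```text
tube tri mid/ragged/plain [ 0.4764 -0.2511  0.0132] [ 0.5527 -0.2884  0.0094] [ 0.4043 -0.2122  0.0192]
```

View pics/z2.png

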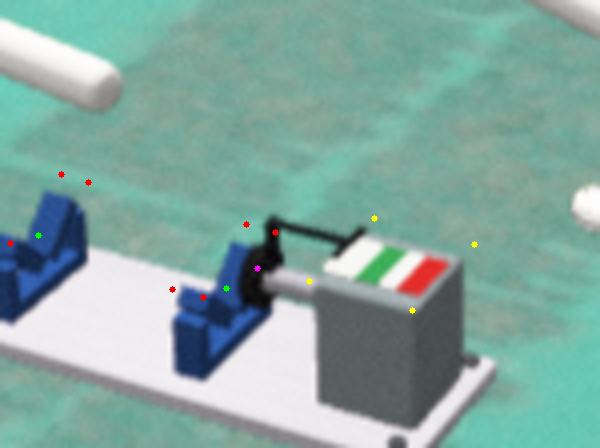

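The side crop shows the pad face at about (257,276), the near saddle tops at about (222,271) and the housing top. My predicted dots sit about 2 px (3 mm) high. The tube has the same roughly 2 mm bias, so the fixture pose at (0.533, 0.148) with yaw about 180.5° holds. Triangulated tube mid is (0.476, -0.251, 0.013), which fits a 15 mm axis height. I'll descend now.

Converted, 0.034 m / 0.8 = 0.0425, -0.007 m / 0.8 = -0.0088, -0.6 degrees / 60 = -0.01.

>>> nudge_tcp(steps={"jaw":[0.085, 0.085, 0.085, 0.085, 0.085, 0.085, 0.085, 0.085, 0.085, 0.085, 0.085], "tx":[-0.01, 0, 0, 0, 0, 0, 0, 0, 0, 0, 0], "ty":[-0.0088, 0, 0, 0, 0, 0, 0, 0, 0, 0, 0], "tz":[0, 0.0425, 0.0425, 0.0425, 0.0425, 0.0425, 0.0425, 0.0138, 0.0138, 0, 0], "yaw":[-0.01, 0, 0, 0, 0, 0, 0, 0, 0, 0, 0]})

```text
clock: 2.73
position: [0.4782, -0.248, 0.18]
eef_rot: [-180.0, 0.1, 153.9]
force: [0.5, -0.0, 0.2]
gripper_width: 0.0852
finger_force: 0.0
```

Converted, 0.003 m / 0.8 = 0.0038, -0.001 m / 0.8 = -0.0013.

>>> nudge_tcp(steps={"jaw":[0.085, 0.02, 0.02, 0.02, 0.02, 0.02, 0.02, 0.02, 0.02, 0.02, 0.02, 0.02, 0.02], "tx":[0, 0, 0, 0, 0, 0, 0, 0, 0, 0, 0, 0, 0], "ty":[-0.0013, 0, 0, 0, 0, 0, 0, 0, 0, 0, 0, 0, 0], "tz":[0.0038, 0, 0, 0, 0, 0, 0, 0, 0, 0, 0, 0, 0], "yaw":[0, 0, 0, 0, 0, 0, 0, 0, 0, 0, 0, 0, 0]}, squeeze=50)

```text
clock: 3.82
position: [0.4774, -0.249, 0.1764]
eef_rot: [-180.0, 0.1, 153.9]
force: [-1.5, 0.4, 5.0]
gripper_width: 0.029
finger_force: 50.3
```

Converted, 0.0356 m / 0.8 = 0.0445, -0.035 m / 0.8 = -0.0438.

>>> nudge_tcp(steps={"jaw":[0.02, 0.02, 0.02, 0.02, 0.02, 0.02, 0.02, 0.02, 0.02, 0.02, 0.02, 0.02, 0.02, 0.02, 0.02], "tx":[0, 0, 0, 0, 0.0116, 0.0116, 0.0116, 0.0116, 0.0116, 0.0116, 0.0116, 0.0116, 0.0116, 0.0116, 0.0116], "ty":[0, 0, 0, 0, 0.0445, 0.0445, 0.0445, 0.0445, 0.0445, 0.0445, 0.0445, 0.0445, 0.0445, 0.0445, 0.0445], "tz":[-0.0438, -0.0438, -0.0438, -0.0438, 0, 0, 0, 0, 0, 0, 0, 0, 0, 0, 0], "yaw":[0, 0, 0, 0, 0, 0, 0, 0, 0, 0, 0, 0, 0, 0, 0]})

```text
clock: 5.07
position: [0.5573, 0.1498, 0.3154]
eef_rot: [-180.0, -0.0, 153.9]
force: [0.8, 0.6, 0.1]
gripper_width: 0.0289
finger_force: 49.6
```

>>> nudge_tcp(steps={"jaw":[0.02, 0.02, 0.02, 0.02, 0.02, 0.02, 0.02, 0.02], "tx":[0, 0, 0, 0, 0, 0, 0, 0], "ty":[0, 0, 0, 0, 0, 0, 0, 0], "tz":[0, 0, 0, 0, 0, 0, 0, 0], "yaw":[-0.0888, -0.0888, -0.0888, -0.0888, -0.0888, 0, 0, 0]})

```text
clock: 5.73
position: [0.5573, 0.1479, 0.3155]
eef_rot: [-180.0, -0.0, -179.6]
force: [0.1, 0.4, -0.4]
gripper_width: 0.0288
finger_force: 49.6
```

```bash
python3 - <<'E'
from h import *
ims=[vision.get_image(n)[:,:,::-1] for n in("top","side")]
for n,i in zip(("top","side"),ims): cv2.imwrite(f"pics/{n}2.png",i)
r=lambda im,x,y,w,h:cv2.resize(im[y:y+h,x:x+w],(400,400),interpolation=cv2.INTER_CUBIC)
cv2.imwrite("pics/z3.png",np.hstack([r(ims[0],150,210,130,130),r(ims[1],160,150,220,220)]))
E
```

```text
(no output)
```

View pics/z3.png

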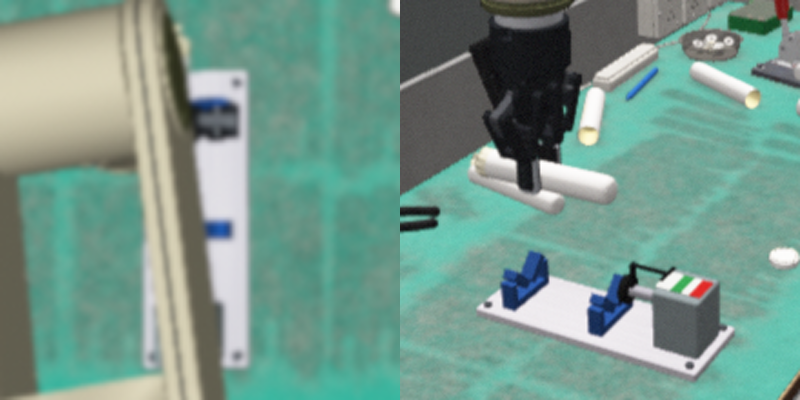

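The side crop shows the tube held level in the jaws, ragged end away and plain end toward the stop, with its face at about crop (606,187), which is full-image (273,253). The arm hides the top view. I'll check it against prediction.

```bash
python3 - <<'E'
from h import *
X=np.array([-1,-.0096,0]); m=np.array([.5573,.1479,.154])
print("pred plain",proj("side",m+.0835*X),"pred ragged",proj("side",m-.0835*X))
print("1cm x:",proj("side",m+.0935*X)-proj("side",m+.0835*X))
s=cv2.imread("pics/side2.png");cv2.imwrite("pics/z4.png",cv2.resize(s[220:280,190:290],(800,480),interpolation=cv2.INTER_CUBIC))
E
```

```text
pred plain [277.29647012 255.11932687] pred ragged [200.15222987 237.06810859]
1cm x: [4.94834829 1.15787925]
```

View pics/z4.png

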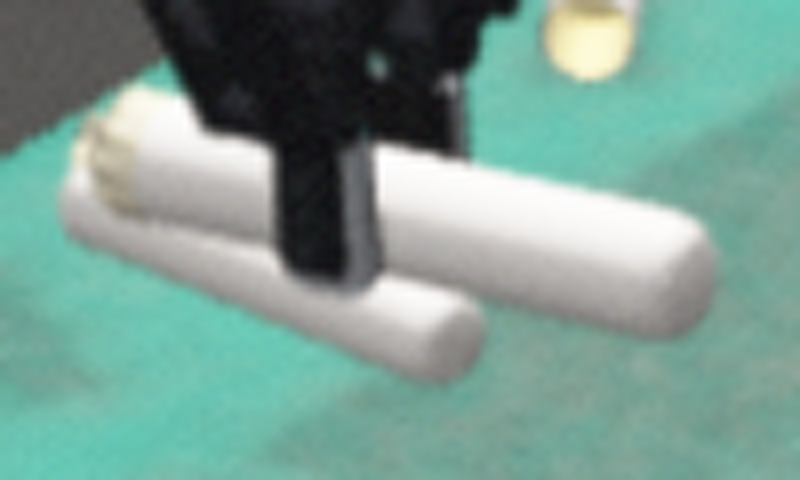

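The plain end face is at side (275.6,254.4) against a predicted (277.3,255.1), so it agrees within 3 mm and the tube is level. Next I'll lower it into the saddles while watching the force.

Converted, 0.03 m / 0.8 = 0.0375, 0.006 m / 0.8 = 0.0075.

>>> nudge_tcp(steps={"jaw":[0.02, 0.02, 0.02, 0.02, 0.02, 0.02], "tx":[0, 0, 0, 0, 0, 0], "ty":[0, 0, 0, 0, 0, 0], "tz":[0.0375, 0.0375, 0.0375, 0.0075, 0, 0], "yaw":[0, 0, 0, 0, 0, 0]})

```text
clock: 6.33
position: [0.5573, 0.1479, 0.2197]
eef_rot: [-180.0, -0.1, -179.5]
force: [-0.4, 0.6, 0.2]
gripper_width: 0.029
finger_force: 50.4
```

>>> nudge_tcp(steps={"jaw":[0.02, 0.02, 0.02, 0.02], "tx":[0, 0, 0, 0], "ty":[0, 0, 0, 0], "tz":[0.0025, 0.0025, 0, 0], "yaw":[0, 0, 0, 0]})

```text
clock: 6.67
position: [0.5579, 0.148, 0.2166]
eef_rot: [180.0, 0.1, -179.5]
force: [1.5, 0.4, 2.1]
gripper_width: 0.0292
finger_force: 50.6
```

```bash
python3 - <<'E'
from h import *
s=vision.get_image("side")[:,:,::-1];cv2.imwrite("pics/side3.png",s);cv2.imwrite("pics/z5.png",cv2.resize(s[220:340,200:360],(800,600),interpolation=cv2.INTER_CUBIC))
E
```

```text
(no output)
```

View pics/z5.png

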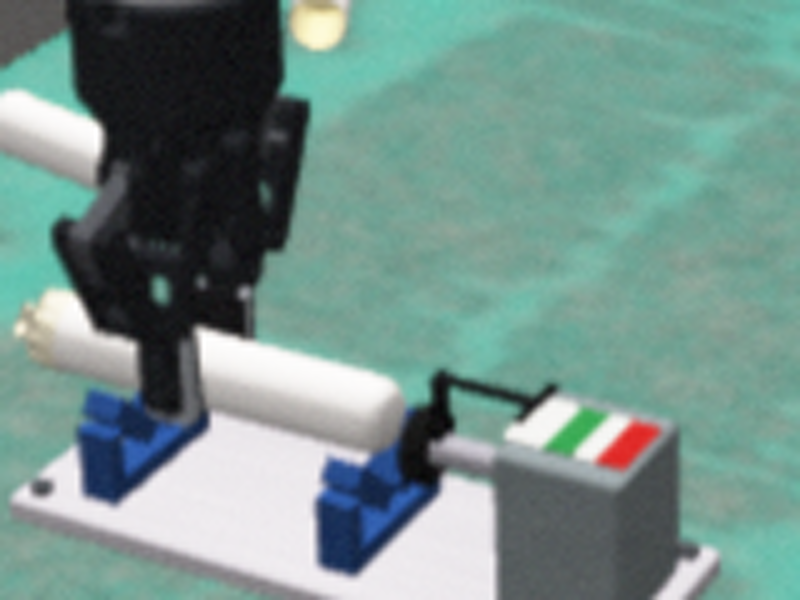

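The tube hangs just above the saddles. Its plain face is at full-image (276,303) and the pad face at about (282.5,309), so it looks slightly off in y or z. I'll compare pad and tube end by ray before seating.

```bash
python3 - <<'E'
from h import *
np.set_printoptions(precision=4,suppress=True)
m=np.array([.5579,.148,.2166-.1614]); X=np.array([-1,-.0096,0])
pe=m+.0805*X; print("pred plain",proj("side",pe))
for d in np.eye(3)*.005: print("5mm",proj("side",pe+d)-proj("side",pe))
t=cv2.imread("pics/top0.png"); b=(190,288,45,12); c=crop(t,*b).max(2)
print(c[:, 8:36])
for z in(.052,.06,.067): print(z,atz("top",(210.8,293),z))
# plate axis: edge columns per row subpixel
g=cv2.cvtColor(t,cv2.COLOR_BGR2HSV); red=t[...,2].astype(float)
def edges(r):
    a=red[r,185:245]; th=125; i=np.nonzero(a>th)[0]; l,q=i[0],i[-1]
    return 185+l-(a[l]-th)/(a[l]-a[l-1]),185+q+(a[q]-th)/(a[q]-a[q+1])
for r in(237,255,265,275,290,300):
    l,q=edges(r); print(r,l,q,atz("top",(l,r),.010)[1],atz("top",(q,r),.010)[1],atz("top",(q,r),0)[1])
E
```

```text
pred plain [277.4897 303.4635]
5mm [-2.3503 -0.6582]
5mm [-1.4435  1.2751]
5mm [-0.0973 -2.3782]
[[225 223 215 208 207 209 209 209 209 210 210 211 213 213 212 210 207 204
  203 202 202 203 204 206 206 205 205 212]
 [226 229 228 226 226 226 226 224 224 224 224 224 224 224 223 224 222 221
  221 222 223 223 224 225 224 225 224 225]
 [227 230 230 229 229 228 224 217 212 211 211 211 210 210 210 211 210 210
  215 222 227 227 228 228 229 228 228 228]
 [226 230 230 229 229 225 208 180 162 158 157 157 156 157 157 157 157 164
  186 212 226 228 228 229 229 229 228 228]
 [227 230 230 230 228 221 193 141  99  85  82  82  81  81  85  88  92 109
  156 203 223 227 228 229 229 229 229 228]
 [226 230 230 229 228 222 195 144  96  66  45  37  37  46  72  98 111 126
  165 205 224 227 228 228 229 229 228 228]
 [226 230 230 229 228 226 211 181 149 108  63  39  43  70 118 160 179 185
  199 216 226 227 227 228 229 229 228 227]
 [226 230 230 229 229 228 224 212 192 149  93  66  87 118 159 198 215 218
  220 225 227 227 227 228 228 228 228 227]
 [225 229 230 229 228 229 228 225 211 173 114  97 134 161 184 211 2
[... 360 characters left out ...]
226 227 227 227 227 227 228 228 228 227]]
0.052 [0.4585 0.149  0.052 ]
0.06 [0.4585 0.1476 0.06  ]
0.067 [0.4586 0.1465 0.067 ]
237 195.45454545454547 230.7 0.19815622224064733 0.10429329531380062 0.10561060348084876
255 195.15151515151516 230.92307692307693 0.19840760797296775 0.1033558816653646 0.10466727079946912
265 195.325 230.77272727272728 0.19763982052532608 0.10356500263868466 0.10487771220793789
275 195.5121951219512 230.90697674418604 0.19683759622084718 0.10301904752520182 0.10432830981554263
290 195.33333333333334 231.35 0.19685377798924364 0.1015631327617441 0.10286320209072529
300 195.19444444444446 230.91489361702128 0.19691643770974304 0.10252621913610004 0.10383236960118043
```

Converted, 0.0025 m / 0.8 = 0.0031, -0.002 m / 0.8 = -0.0025.

>>> nudge_tcp(steps={"jaw":[0.02, 0.02, 0.02, 0.02], "tx":[0, 0, 0, 0], "ty":[0, 0.0031, 0, 0], "tz":[-0.0025, 0, 0, 0], "yaw":[0, 0, 0, 0]})

```text
clock: 7.05
position: [0.5572, 0.1505, 0.2175]
eef_rot: [-180.0, -0.0, -179.4]
force: [1.0, -1.2, -0.6]
gripper_width: 0.0287
finger_force: 50.5
```

>>> nudge_tcp(steps={"jaw":[0.02, 0.02, 0.02, 0.02, 0.02], "tx":[0, 0, 0, 0, 0], "ty":[0, 0, 0, 0, 0], "tz":[0.0025, 0.0013, 0, 0, 0], "yaw":[0, 0, 0, 0, 0]})

```text
clock: 7.47
position: [0.5573, 0.1504, 0.2146]
eef_rot: [180.0, -0.0, -179.4]
force: [-0.3, 0.2, -0.5]
gripper_width: 0.0288
finger_force: 50.5
```

>>> nudge_tcp(steps={"jaw":[0.02, 0.02, 0.02, 0.02], "tx":[0, 0, 0, 0], "ty":[0, 0, 0, 0], "tz":[0.0025, 0, 0, 0], "yaw":[0, 0, 0, 0]})

```text
clock: 7.8
position: [0.5576, 0.1509, 0.2133]
eef_rot: [179.9, 0.0, -179.4]
force: [-2.6, 4.3, 6.3]
gripper_width: 0.0291
finger_force: 51.1
```

Converted, 0.0015 m / 0.8 = 0.0019.

>>> nudge_tcp(steps={"jaw":[0.02, 0.02, 0.02, 0.02], "tx":[0, 0, 0, 0], "ty":[0.0019, 0, 0, 0], "tz":[0, 0, 0, 0], "yaw":[0, 0, 0, 0]})

```text
clock: 8.13
position: [0.5576, 0.1517, 0.2129]
eef_rot: [-180.0, 0.0, -179.5]
force: [-0.5, -1.7, 4.6]
gripper_width: 0.0286
finger_force: 51.0
```

>>> nudge_tcp(steps={"jaw":[0.02, 0.02, 0.02, 0.02], "tx":[0, 0, 0, 0], "ty":[0, 0, 0, 0], "tz":[0.0013, 0, 0, 0], "yaw":[0, 0, 0, 0]})

```text
clock: 8.47
position: [0.5577, 0.1518, 0.2127]
eef_rot: [-180.0, 0.0, -179.5]
force: [-3.7, -2.1, 11.4]
gripper_width: 0.0288
finger_force: 52.0
```

Converted, 0.004 m / 0.8 = 0.005, -0.0005 m / 0.8 = -0.0006.

>>> nudge_tcp(steps={"jaw":[0.02, 0.02, 0.02, 0.02], "tx":[0.005, 0.0038, 0, 0], "ty":[0, 0, 0, 0], "tz":[-0.0006, 0, 0, 0], "yaw":[0, 0, 0, 0]})

```text
clock: 8.8
position: [0.5507, 0.1518, 0.2129]
eef_rot: [180.0, 0.1, -179.5]
force: [2.1, -0.5, 6.6]
gripper_width: 0.029
finger_force: 51.3
```

>>> nudge_tcp(steps={"jaw":[0.02, 0.02, 0.02, 0.02], "tx":[0.005, 0.0038, 0, 0], "ty":[0, 0, 0, 0], "tz":[0, 0, 0, 0], "yaw":[0, 0, 0, 0]})

```text
clock: 9.13
position: [0.5436, 0.1517, 0.2129]
eef_rot: [180.0, 0.1, -179.4]
force: [2.1, -0.3, 6.9]
gripper_width: 0.029
finger_force: 51.4
```

>>> nudge_tcp(steps={"jaw":[0.02, 0.02, 0.02, 0.02], "tx":[0.005, 0.0038, 0, 0], "ty":[0, 0, 0, 0], "tz":[0, 0, 0, 0], "yaw":[0, 0, 0, 0]})

```text
clock: 9.47
position: [0.5369, 0.1516, 0.213]
eef_rot: [180.0, 0.2, -179.4]
force: [4.7, -1.4, 6.1]
gripper_width: 0.0287
finger_force: 51.2
```

```bash
python3 - <<'E'
from h import *
s=vision.get_image("side")[:,:,::-1];cv2.imwrite("pics/side4.png",s);cv2.imwrite("pics/z6.png",cv2.resize(s[220:340,200:360],(800,600),interpolation=cv2.INTER_CUBIC))
E
```

```text
(no output)
```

View pics/z6.png

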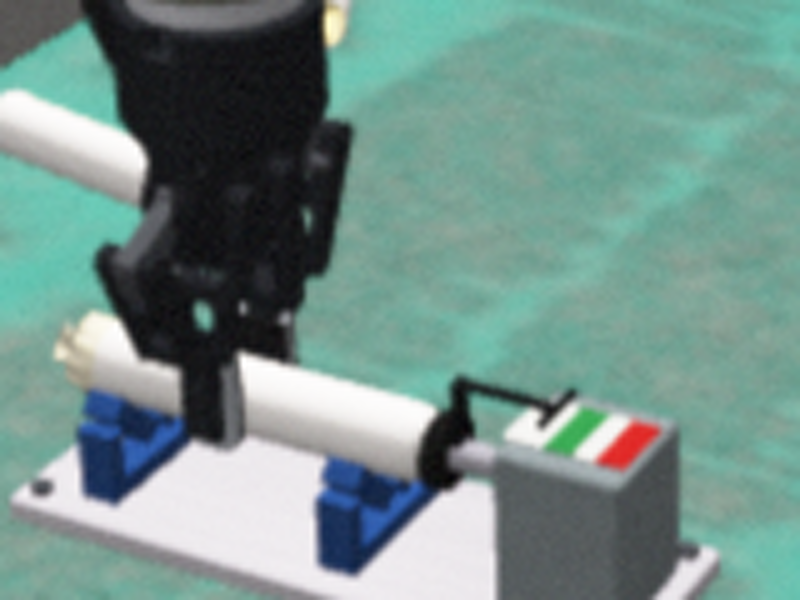

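The tube is seated in both saddles with its plain end on the pad. The pointer is still in the white just before green, at crop (555,405), about 7 mm in. I'll push about 9 mm more.

Converted, 0.003 m / 0.8 = 0.0038.

>>> nudge_tcp(steps={"jaw":[0.02, 0.02, 0.02, 0.02, 0.02, 0.02, 0.02], "tx":[0.0038, 0.0038, 0.0038, 0, 0, 0, 0], "ty":[0, 0, 0, 0, 0, 0, 0], "tz":[0, 0, 0, 0, 0, 0, 0], "yaw":[0, 0, 0, 0, 0, 0, 0]})

```text
clock: 10.1
position: [0.5283, 0.1516, 0.2131]
eef_rot: [180.0, 0.2, -179.4]
force: [6.4, -1.2, 4.2]
gripper_width: 0.0289
finger_force: 51.0
```

```bash
python3 - <<'E'
from h import *
s=vision.get_image("side")[:,:,::-1];cv2.imwrite("pics/side5.png",s);cv2.imwrite("pics/z7.png",cv2.resize(s[220:340,200:360],(800,600),interpolation=cv2.INTER_CUBIC))
E
```

```text
(no output)
```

View pics/z7.png

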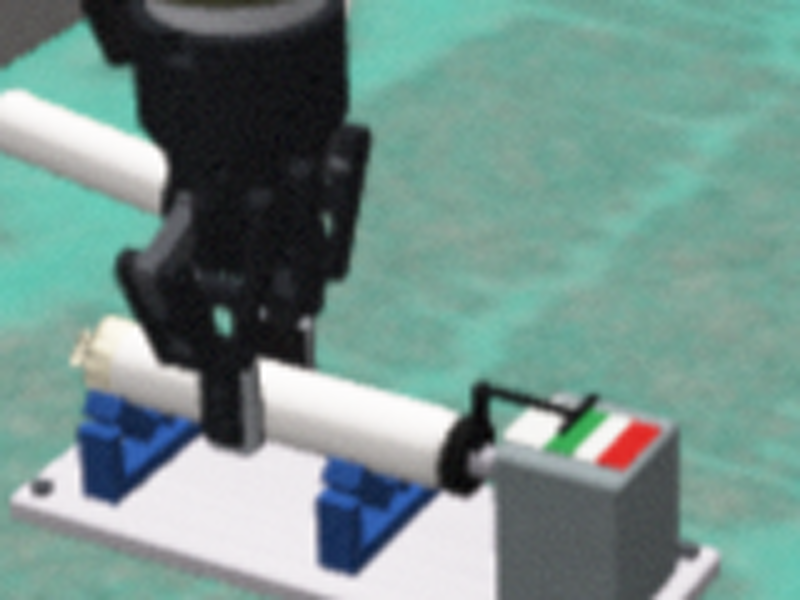

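The pointer tip stands at crop (583,410), inside the green field (left edge about 565, right edge about 600). I'll measure its travel by matching the pointer post against the free-position picture.

```bash
python3 - <<'E'
from h import *
a=cv2.imread("pics/side1.png",0)
P=np.array([.4605,.1505,.08]); u=proj("side",P+np.array([-.01,-.0001,0]))-proj("side",P); print("px/cm",u, proj("side",P))
# dark-pixel post+bar patch: full-image region around (287,297)
x0,y0,w,h=283,291,10,9
f=6; up=lambda i:cv2.resize(i,None,fx=f,fy=f,interpolation=cv2.INTER_CUBIC)
T=up(a)[y0*f:(y0+h)*f,x0*f:(x0+w)*f]
for n in("side1","side3","side4","side5"):
    I=up(cv2.imread(f"pics/{n}.png",0))[280*f:315*f,270*f:320*f]
    _,s,_,l=cv2.minMaxLoc(cv2.matchTemplate(I,T,cv2.TM_CCOEFF_NORMED))
    d=np.array(l)/f+[270-x0,280-y0]; print(n,s,d,"mm",10*d@u/(u@u))
E
```

```text
px/cm [4.87255163 1.28798745] [284.14866286 294.58736079]
side1 0.9999989867210388 [0. 0.] mm 0.0
side3 0.9989680051803589 [0. 0.] mm 0.0
side4 0.9867433309555054 [4.         1.16666667] mm 8.264686593215124
side5 0.9792630672454834 [8.16666667 2.        ] mm 16.680063216467126
```

>>> nudge_tcp(steps={"jaw":[0.02, 0.02, 0.02, 0.02, 0.02, 0.02], "tx":[0, 0, 0, 0, 0, 0], "ty":[0, 0, 0, 0, 0, 0], "tz":[0, 0, 0, 0, 0, 0], "yaw":[0, 0, 0, 0, 0, 0]})

```text
clock: 10.65
position: [0.5283, 0.1516, 0.2131]
eef_rot: [180.0, 0.2, -179.4]
force: [6.2, -0.7, 4.0]
gripper_width: 0.0294
finger_force: 51.0
```

```bash
python3 -c "
from bench import manip, vision, readout
print(manip.hand_in())"
```

```text
the job is handed in; nothing more can be done
None
```

I handed the job in at about 11 s with the untrimmed tube gripped and lying in both saddles, ragged end away from the stop and the stop pushed in about 16.7 mm (pointer in the green); hand-in returned no verdict.

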